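# Plug in the relay and probe the red test point

### The arm

A 6-joint arm with a two-finger parallel gripper is mounted at the origin on a cart in front of the work surface, level with it; the furniture and walls round the work are solid. World frame = base frame: x ahead of the robot, y to its left, z up, the work surface at z = 0. Lengths are in mm, angles in rad, forces in N, time in s.
With the tool pointing down it reaches from about 350 to 775 mm from the base axis. Payload 7.3 kg.
Tool frame: the origin (TCP) lies midway between the tips of the shut fingers; the grasp point (between the pads) lies 19 mm behind it; z points along the fingers, y is the line along which they close (so a half turn about z gives the same grasp; the last joint's range is limited). The gripper opens to 92 mm and grips with 3 to 60 N. Pads are 19 mm wide; open, the fingers measure 130 mm over their backs; the gripper's body (75 mm by 190 mm) begins 47 mm behind the grasp point.
Start: joints at [-0.146, 0.342, 1.524, -0, 1.275, -0.146], TCP at [525.019, 0.019, 226.741] pointing down, gripper open.
Joint ranges: [-2.53, 2.53], [-0.77, 2.02], [0.04, 2.7], [-1, 4.14], [0.28, 2.66], [-3.11, 3.11]. Speed limits (rad/s): [2.57, 2.57, 3.14, 3.14, 3.14, 3.14].

### API

Orientations are given as [roll, pitch, yaw] about the fixed x, y, z axes, in that order (R = Rz(yaw) Ry(pitch) Rx(roll)).
In Python, from plant import monitor, optics, workorder gives the robot as it stands. The module is installed in compiled form; this text tells all that it offers.
- The arm moves only by the tool servo_tool, never from a script. Its arguments are lists of equal length, an entry for each row: "linear": the shift along the tool's x, y, z as a fraction of full scale, a list of three; "spin": the turn about the tool's z as a fraction of full scale. In form: {"linear": [[dx, dy, dz], ...], "spin": [spin, ...]}. A call has exactly 8 rows; each row shifts and turns the commanded pose from where the row before left it, along the tool's axes as they then stand; what a row does not reach is not made up. Full scale, the value 1, is 200 mm for a shift and 90 degrees for a turn. A row lasts 1/8 s, in which the tool goes at most 62.5 mm and 10.7 degrees, less where a joint would pass 70% of its speed; a pose out of reach is approached as far as the arm can. A call with a number of a shift or a turn outside -1 to 1 is refused whole. A call with a gripper value outside its range is refused whole. "hand" is the opening, from -1 (shut) to 1 (fully open), set as the call begins (left out, the last holds). The fingers move at their own pace and stop on an object; the grip force is fixed at half the most. Time passes only in rows, so rows that do not move let the fingers close, or fill a call up. It gives the time, the measured TCP pose, the force, the opening and the grip force at its end, in the units of the state.
- monitor.get_obs(): the state, without advancing time (a new reading comes with each control period).
- optics.capture(name): name is "scene" or "side" or "wrist"; returns a dict with "frame" (480x640x3 uint8, blue, green, red), "K" (3x3 intrinsics, pixels), "world_to_cam" (4x4, takes a point from world to camera coordinates). Camera axes: x right, y down, z forward; pixel columns grow to the right and rows downward; lengths in mm; the calibration is good to about 2 mm. A picture is of the moment at which its call begins. There is no depth.
- workorder.close_job(): hands the job in; it is judged then, once.
The state is a dict: "time": time; "joint_positions": joint angles; "dq": joint speeds; "tau": joint torques, N m; "tool_pos": TCP position; "tcp_rot": TCP orientation; "contact_force": force on the tool from outside, world axes, zero at the start; "moment": the same for the moment, N m; "grip_width": finger opening in mm; "finger_force": force on a finger pad.
Only numpy, scipy, OpenCV 4.12 (cv2) and the standard library are available. Lean on these libraries where they do the work, as an engineer would, in place of code of your own. Each camera call takes 0.05 s, during which the arm holds its last target. There are 200 camera calls.

### The job

Take the clear-cased relay out of its black foam pad, plug it fully home into the socket on the green test board, its white key rib in the socket's slot, and let go of it. Then draw the yellow test probe from its stand and hold it upright with its sprung tip on the contact inside the red test point, pressed gently so that the tip goes in by about half of its 10 mm travel and never up against its stop. Finish while still holding the probe like that, and leave the other things on the bench where they are.

Things in the scene. Friction and masses are not known exactly. Their poses are not given: they have to be found in the camera images.
- relay: Plug-in relay standing upright in the foam pad, 56-112 g. Origin: centre of the underside of its black plug block, z up. Plug block 30 (x) by 22 (y) mm, 13 mm high, its lowest 2.5 mm stepped in to 27 by 19 mm. Above it, z = 13 to 55 mm, the clear case, 36 (x) by 28 (y) mm: grip it across y. An orange tab on top (+1 mm) marks the -x key side. The brass blades below are looks only
- relay_key (a point): Foot of the relay's white key rib, on its outer face, 19.5 mm to the -x side of the relay's origin and 2.5 mm above it. The rib is 6 mm wide, stands 4.5 mm proud of the plug block and runs up it to 13 mm. It must point the way of the socket's slot (-x of socket_seat)
- foam: Black foam pad under the relay, 75x65x8 mm, fixed. Origin: centre of its underside. The relay merely rests on it
- board: Green relay test board, fixed, 150 (x) by 190 (y) mm, top face 14 mm above its origin (centre of its underside, on the bench). Grey socket centred at x = +25 mm, its top 38 mm above the bench; lamps and a blue terminal block (30 mm above the bench) at its +x edge. Nothing else on it stands over 26 mm
- socket_seat (a point): Centre of the floor of the socket's recess, 26 mm above the bench; axes as the board's. Recess 32.4 (x) by 24.4 (y) mm, 12 deep, open at the top, with an 8.6 mm wide key slot through the middle of its -x wall (white mark in front of it). The relay is home with its origin here and its x axis along this x; it goes in only that way round, freely (1.2 mm clearance a side), with no catch
- tp_red: The red test point, fixed on the board: an upright round shroud, outer diameter 17 mm, 8 mm high, open at the top. Three alike, red, blue and black, stand 40 mm apart in a row along the board's -x edge, in an order that changes. Origin: centre of the underside, on the board's top face
- red_contact (a point): Centre of the flat brass contact inside the red shroud, 17 mm above the bench; the shroud's bore above it is 11 mm wide and 5 mm deep
- stand: Probe stand, fixed: round dark foot of 76 mm diameter and a black upright tube of 29 mm outer diameter, 66 mm tall, bore 11 mm. Origin: centre of the underside
- probe: Yellow pen-shaped test probe, no lead, 55-90 g, upright in the stand, its round guard (27 mm wide, 4 thick) on the tube's top. Origin: on its axis at the guard's underside; z up along the handle, away from the tip. Handle 20 (x) by 14 (y) mm, flat sides, z = 4 to 68, black cap to 76: grip across y near z = 42. Barrel 8.4 mm wide down to z = -40, then the sprung tip. Lift 60 mm to clear the stand
- probe_point (a point): The end of the probe's sprung tip (3.6 mm diameter, round end), on the probe's axis, 56 mm below its origin when not pressed
- probe_tip (a joint): How far the sprung tip is pressed into the probe, m: 0 free, 0.010 at its stop. It needs 0.75 N to start and 0.25 N more for each mm (2 N at half travel)
- flask: Bystander, leave alone: conical glass flask, 213 mm tall, behind the work
- multimeter: Bystander, leave alone: yellow hand-held meter, 135x66x39 mm, behind the work
- bottle_amber: Bystander, leave alone: amber screw-cap bottle, 46x46x85 mm, behind the work
- solder_spool: Bystander, leave alone: blue solder spool, 65 mm tall, at the left
- side_cutters: Bystander, leave alone: red-handled side cutters, 125 mm long, at the front left
- screwdriver: Bystander, leave alone: yellow-handled screwdriver, 137 mm long, at the front right

How it is judged (in metres and radians):
On the way, in this order (a step that is already met when the one before it is completed fails the run):
1. the relay is fully home in the socket and released (z of relay in the frame of socket_seat below 0.003 m and horizontal distance between relay and socket_seat below 0.004 m and angle between the z axis of relay and the z axis of socket_seat, either way round below 0.06 rad and angle between the x axis of relay and the x axis of socket_seat, either way round below 0.12 rad and x of relay_key in the frame of socket_seat below -0.015 m and contact force between the fingers and relay below 0.1 N), for 0.2 s.
2. the probe is drawn clear of its stand in the gripper, the relay still home (all of step 1 and contact force between the fingers and probe above 1 N and contact force between probe and stand below 0.05 N and height (world z) of probe above 0.085 m and angle between probe's own z axis and vertical below 0.4 rad), for 0.1 s.
At the end, for the whole second after the job is handed in: Relay home in the socket (within 3 mm of its floor, 4 mm of centre, square, key to the slot), untouched by the fingers. Probe held, at rest, clear of the stand, within 0.15 rad of upright, its tip on the red contact inside the shroud with 0.5 to 5 N, pressed in by 2 to 8 mm of its 10 mm (all of step 1 and contact force between the fingers and probe above 1 N and contact force between probe and stand below 0.05 N and horizontal distance between probe_point and red_contact below 0.0055 m and contact force between probe and tp_red between 0.5 and 5 N and angle between probe's own z axis and vertical below 0.15 rad and value of joint probe_tip between 0.002 and 0.008 m and linear speed of probe below 0.02 m/s); the arm keeps its last pose, push and grip.
It fails at once if the probe's tip is pressed up against its stop (value of joint probe_tip above 0.0096 m).
It fails at once if a bystander is moved by more than 30 mm (distance of any of flask, multimeter, bottle_amber, solder_spool, side_cutters, screwdriver from where it was at the start of the episode above 0.03 m).
It also fails if it takes over 58 s, if anything falls off the work surface, if the arm or the gripper's body presses on something with over 40 N, if the wrist force passes 120 N, or if a joint passes its speed limit or range.

## Working session

There is one attempt and no reset: what is moved stays moved. The work goes in short steps, Python scripts to look and compute and a tool call to move; the robot and the scene stay as the last step left them, time stands still between calls to the robot, and variables do not carry over. Pictures are saved under pics/ and viewed, at most 10 in all, crops included, and the job is handed in when it is done.

Besides the shell and the picture viewer there is one more tool, called after "Request:" as a command line: name --pt "numbers of a row" for each row, then --argument value for the rest. servo_tool: Moves the arm, as the interface text tells. Shift numbers are shares of 200 mm and turn numbers shares of 90 degrees, none past 1 either way. Its arguments: {"type":"object","properties":{"linear":{"type":"array","items":{"type":"array","items":{"type":"number","minimum":-1,"maximum":1}}},"spin":{"type":"array","items":{"type":"number","minimum":-1,"maximum":1}},"hand":{"type":"number"}},"required":["linear","spin"]}

```bash
mkdir -p pics; cat > h.py <<'E'
import numpy as np, cv2
from plant import monitor, optics, workorder
def cap(n,f=None):
    c=optics.capture(n)
    if f: cv2.imwrite('pics/'+f,c['frame'])
    return c
def ray(c,u,v):
    W=np.array(c['world_to_cam']);K=np.array(c['K']);R=W[:3,:3]
    d=R.T@np.linalg.inv(K)@[u,v,1]; return -R.T@W[:3,3],d
def onz(c,u,v,z):
    o,d=ray(c,u,v); return o+d*(z-o[2])/d[2]
def proj(c,p):
    W=np.array(c['world_to_cam']);q=np.array(c['K'])@(W[:3,:3]@np.array(p)+W[:3,3]); return q[:2]/q[2]
E
python3 - <<'E'
from h import *
import pickle
o=monitor.get_obs();print({k:np.round(v,3) for k,v in o.items()})
d={}
for n in('scene','side','wrist'):
    c=cap(n,n+'0.png');d[n]=c;print(n,np.round(ray(c,320,240)[0]),np.round(ray(c,320,240)[1],2),c['K'][0][0])
pickle.dump(d,open('c0.pkl','wb'))
E
```

```text
{'time': np.float64(0.0), 'joint_positions': array([-0.146,  0.343,  1.525, -0.   ,  1.275, -0.146]), 'dq': array([ 0.   ,  0.   , -0.   , -0.002,  0.001,  0.001]), 'tau': array([ 1.0000e-03, -4.3125e+01, -2.4422e+01,  7.2000e-02,  5.6000e-02,
       -0.0000e+00]), 'tool_pos': array([5.24593e+02, 6.80000e-02, 2.26029e+02]), 'tcp_rot': array([-3.14 , -0.   ,  1.571]), 'contact_force': array([ 0.173, -0.168, -0.904]), 'moment': array([-0.015, -0.025, -0.022]), 'finger_force': np.float64(0.0), 'grip_width': np.float64(91.889)}
scene [ 24. 796. 805.] [ 0.43 -0.64 -0.63] 485.8548636239045
side [   56. -1035.   564.] [ 0.37  0.84 -0.39] 439.1779710081786
wrist [525.  72. 385.] [-0.01 -0.26 -0.97] 332.1196224059604
```

View pics/scene0.png

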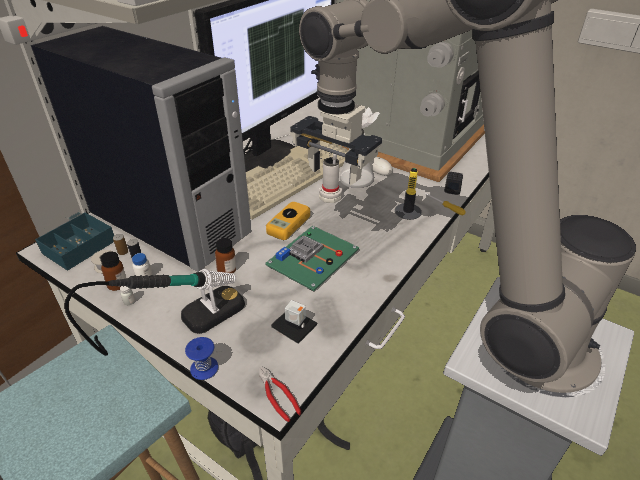

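View pics/side0.png

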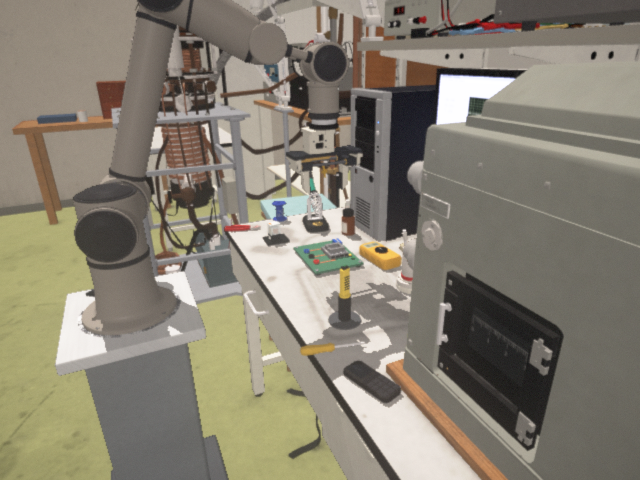

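View pics/wrist0.png

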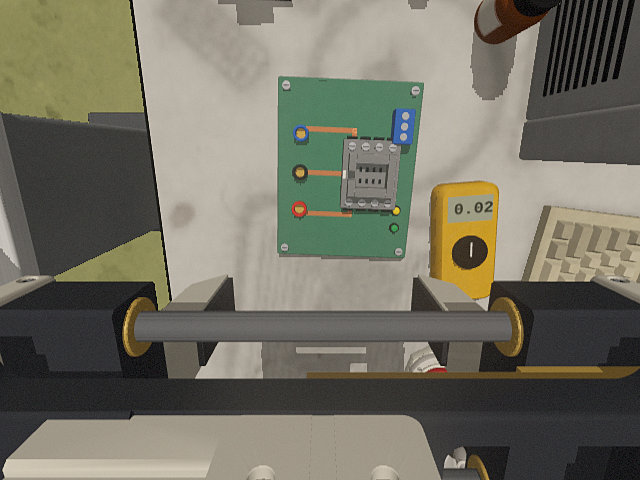

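The wrist view shows the board with its socket at about (370,177), the white mark at (345,174), and the red TP at (300,209), blue at (300,133) and black at (300,172). The scene view shows the relay on its foam at about (293,313) and the probe at (411,185).

```bash
cat > board.py <<'E'
from h import *
def board(c,show=True):
    f=c['frame'];h=cv2.cvtColor(f,cv2.COLOR_BGR2HSV)
    m=cv2.inRange(h,(60,70,40),(90,255,190));m=cv2.morphologyEx(m,cv2.MORPH_CLOSE,np.ones((25,25)))
    cs,_=cv2.findContours(m,0,2);k=max(cs,key=cv2.contourArea)
    P=np.array([onz(c,*p[0],14)[:2] for p in k],np.float32)
    r=cv2.minAreaRect(P);return r,P
E
python3 - <<'E'
from board import *
import pickle
d=pickle.load(open('c0.pkl','rb'));c=d['wrist']
r,P=board(c);print(r);print(np.round(cv2.boxPoints(r)))
h=cv2.cvtColor(c['frame'],cv2.COLOR_BGR2HSV)
m=cv2.inRange(h,(0,150,90),(8,255,255))|cv2.inRange(h,(172,150,90),(180,255,255))
n,_,s,ce=cv2.connectedComponentsWithStats(m)
for i in range(1,n):
    if s[i,4]>15:print('red',s[i],ce[i],onz(c,*ce[i],22).round(1))
for u,v,z in((345,174,14),(343,138,38),(370,177,26),(300,209,17),(300,172,22),(300,133,22)):print(u,v,onz(c,u,v,z).round(1))
for n,u,v,z in(('scene',293,313,40),('scene',294,328,8),('scene',409,207,66),('side',345,298,66),('side',276,239,8)):print(n,u,v,onz(d[n],u,v,z).round(1))
a=d['scene']['frame'][290:350,260:330];b=d['side']['frame'][210:255,250:305]
cv2.imwrite('pics/crop1.png',np.hstack([cv2.resize(a,(400,343)),cv2.resize(b,(400,343))]))
E
```

```text
((550.1597290039062, 47.09049987792969), (188.15542602539062, 148.36740112304688), 87.84420013427734)
[[472. -44.]
 [621. -50.]
 [628. 138.]
 [480. 144.]]
red [292 201  15  16 109] [298.69724771 208.63302752] [498.7   9.4  22. ]
red [428 368  19   4  60] [438.05 369.75] [ 671.6 -196.7   22. ]
345 174 [549.6  46.4  14. ]
343 138 [545.3  83.3  38. ]
370 177 [575.4  44.1  26. ]
300 209 [499.8   8.1  17. ]
300 172 [500.8  49.   22. ]
300 133 [501.5  88.7  22. ]
scene 293 313 [458.9 251.3  40. ]
scene 294 328 [449.8 261.2   8. ]
scene 409 207 [ 418.3 -203.3   66. ]
side 345 298 [ 443.  -281.4   66. ]
side 276 239 [457.8 244.3   8. ]
```

View pics/crop1.png

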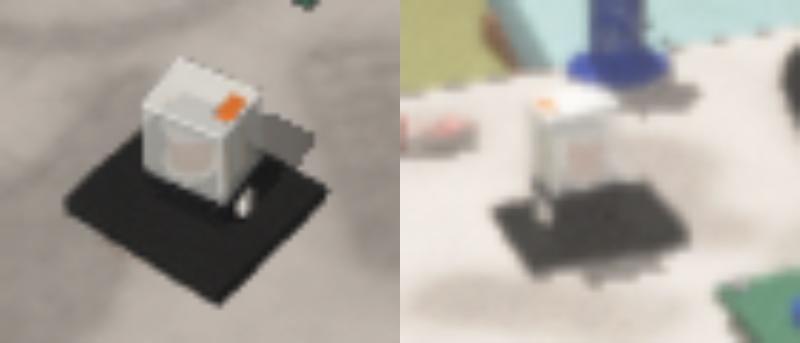

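The crop shows the relay with its orange tab and white key facing roughly world −x, so it faces much the same way as the board. I'll move the wrist camera over it.

Request:
servo_tool --pt "0.2 -0.07 0" --pt "0.2 -0.07 0" --pt "0.2 -0.07 0" --pt "0.2 -0.07 0" --pt "0.2 -0.07 0" --pt "0 0 0" --pt "0 0 0" --pt "0 0 0" --spin '[0,0,0,0,0,0,0,0]'

```text
time: 1.15
tool_pos: [455.4, 199.1, 226.6]
tcp_rot: [-3.142, 0.0, 1.57]
contact_force: [0.2, 0.4, -0.6]
grip_width: 92.2
finger_force: 0.0
```

```bash
python3 - <<'E'
from h import *
import pickle
c=cap('wrist','w1.png');pickle.dump(c,open('c1.pkl','wb'))
for p in((455,252,8),(455,252,56)):print(proj(c,p))
E
```

```text
[321.59039387 167.41544361]
[321.47330781 169.97802652]
```

View pics/w1.png

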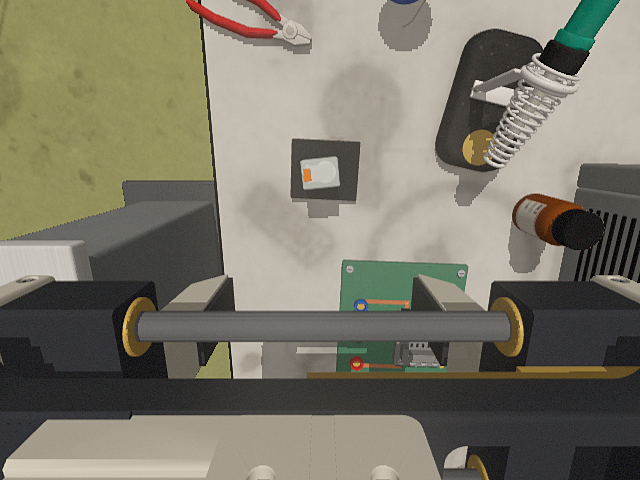

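The relay top is at about (320,173) with its orange tab to the left (−x), and it is yawed a few degrees on the foam at (325,170). Next I'll measure it precisely.

```bash
python3 - <<'E'
from h import *
import pickle
c=pickle.load(open('c1.pkl','rb'));f=c['frame'];h=cv2.cvtColor(f,cv2.COLOR_BGR2HSV)
roi=np.zeros(f.shape[:2],np.uint8);roi[145:196,294:356]=255
g=cv2.cvtColor(f,cv2.COLOR_BGR2GRAY)
m=cv2.inRange(g,105,255)&roi
cs,_=cv2.findContours(m,0,2);k=max(cs,key=cv2.contourArea)
print(cv2.minAreaRect(k))
r=cv2.minAreaRect(np.array([onz(c,*p[0],55)[:2] for p in k],np.float32));print(r);print(cv2.boxPoints(r).round(1))
m=cv2.inRange(h,(5,140,120),(20,255,255))&roi
x=np.argwhere(m)[:,::-1];print('or',len(x),onz(c,*x.mean(0),56).round(1))
E
python3 -c "
import cv2;a=cv2.imread('pics/w1.png')[130:210,280:370];cv2.imwrite('pics/c2.png',cv2.resize(a,None,fx=7,fy=7,interpolation=0))"
```

```text
((319.6485290527344, 172.48513793945312), (30.54764175415039, 37.41339874267578), 84.2894058227539)
((453.24658203125, 249.3624267578125), (36.31290054321289, 29.181781768798828), 5.646899223327637)
[[433.7 262.1]
 [436.6 233.1]
 [472.8 236.6]
 [469.9 265.7]]
or 83 [440.5 247.6  56. ]
```

View pics/c2.png

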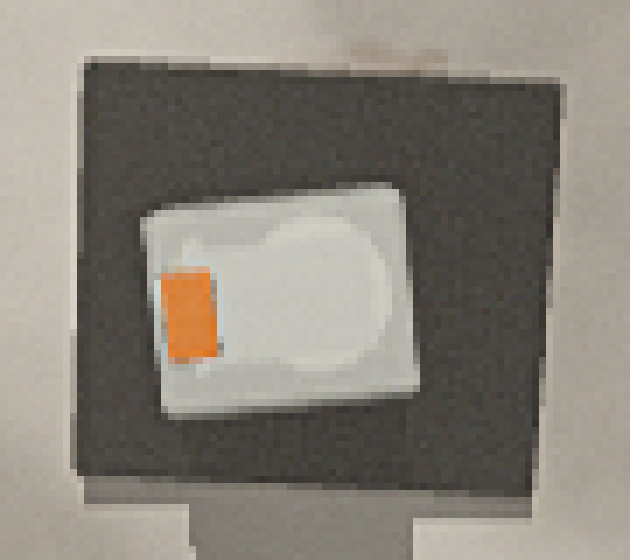

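Request:
servo_tool --pt "0.25 -0.01 0" --pt "0 0 0.06" --pt "0 0 0.06" --pt "0 0 0.06" --pt "0 0 0.06" --pt "0 0 0.06" --pt "0 0 0.06" --pt "0 0 0" --spin '[0,0.118,0.118,0.118,0.118,0.118,0.118,0.118]'

```text
time: 2.2
tool_pos: [452.9, 249.0, 153.7]
tcp_rot: [3.141, 0.002, 0.266]
contact_force: [-0.2, -1.1, -0.3]
grip_width: 91.9
finger_force: 0.0
```

Request:
servo_tool --pt "0 0 0" --pt "0 0 0" --pt "0 0 0" --pt "0 0 0" --pt "0 0 0" --pt "0 0 0" --pt "0 0 0" --pt "0 0 0" --spin '[0.112,0,0,0,0,0,0,0]'

```text
time: 3.2
tool_pos: [453.0, 250.0, 154.8]
tcp_rot: [3.142, -0.0, 0.098]
contact_force: [0.2, -0.5, 0.0]
grip_width: 91.8
finger_force: 0.0
```

```bash
python3 - <<'E'
from h import *
o=monitor.get_obs();print(np.round(o['tool_pos'],1),np.round(o['tcp_rot'],3),np.round(o['joint_positions'],2))
E
```

```text
[453.  250.  154.8] [ 3.142 -0.     0.098] [ 0.36  0.4   1.65 -0.    1.09  1.83]
```

Request:
servo_tool --pt "0 0 0.1" --pt "0 0 0.1" --pt "0 0 0.1" --pt "0 0 0.1" --pt "0 0 0.1" --pt "0 0 0.09" --pt "0 0 0.04" --pt "0 0 0" --spin '[0,0,0,0,0,0,0,0]'

```text
time: 4.2
tool_pos: [452.9, 250.0, 28.5]
tcp_rot: [3.141, 0.001, 0.097]
contact_force: [0.4, 0.0, 0.1]
grip_width: 91.7
finger_force: 0.0
```

Request:
servo_tool --pt "0 0 0" --pt "0 0 0" --pt "0 0 0" --pt "0 0 0" --pt "0 0 0" --pt "0 0 0" --pt "0 0 0" --pt "0 0 0" --spin '[0,0,0,0,0,0,0,0]' --hand -1

```text
time: 5.2
tool_pos: [453.0, 250.0, 28.7]
tcp_rot: [3.142, 0.0, 0.097]
contact_force: [0.8, -0.6, 0.1]
grip_width: 27.8
finger_force: 30.0
```

The grasp reads 27.8 mm wide with 30 N, which fits the 28 mm case. I'll lift it and refine the socket position from the first wrist image.

Request:
servo_tool --pt "0 0 -0.05" --pt "0 0 -0.1" --pt "0 0 -0.1" --pt "0 0 -0.1" --pt "0 0 0" --pt "0 0 0" --pt "0 0 0" --pt "0 0 0" --spin '[0,0,0,0,0.087,0,0,0]'

```text
time: 6.2
tool_pos: [452.9, 250.0, 98.5]
tcp_rot: [3.141, 0.0, -0.038]
contact_force: [-0.2, -0.9, -0.5]
grip_width: 27.9
finger_force: 30.0
```

```bash
python3 - <<'E'
from board import *
import pickle
c=pickle.load(open('c0.pkl','rb'))['wrist'];f=c['frame']
r,P=board(c);B=cv2.boxPoints(r)
# edge line fits for yaw
ctr=np.array(r[0]);a=np.radians(r[2]-90);ex=np.array([np.cos(a),np.sin(a)]);ey=np.array([-ex[1],ex[0]])
q=(P-ctr)@np.c_[ex,ey]
for nm,ax,s in(('x-',0,-1),('x+',0,1),('y-',1,-1),('y+',1,1)):
    lim=(74.2,94)[ax];o=1-ax
    k=(abs(q[:,ax]-s*lim)<3)&(abs(q[:,o])<(94,74)[ax]*.9)
    pf=np.polyfit(q[k,o],q[k,ax],1);print(nm,k.sum(),np.round([np.degrees(np.arctan(pf[0])),pf[1]],2))
print(ctr,np.degrees(a))
# rectified view at z=38, 5px/mm, 60x60mm around (573,46)
def rect(z,cx,cy,w,h,s=6):
    X,Y=np.meshgrid(np.arange(-w/2,w/2,1/s)+cx,np.arange(h/2,-h/2,-1/s)+cy)
    W=np.array(c['world_to_cam']);p=np.stack([X,Y,0*X+z],-1)@W[:3,:3].T+W[:3,3];p=p@np.array(c['K']).T
    return cv2.remap(f,(p[...,0]/p[...,2]).astype(np.float32),(p[...,1]/p[...,2]).astype(np.float32),1)
im=rect(38,575,46,80,90)
for i in range(-40,40,10):cv2.line(im,((i+40)*6,0),((i+40)*6,6 if i else 14),(0,0,255),1)
for i in range(-40,45,10):cv2.line(im,(0,(45-i)*6),(6 if i else 14,(45-i)*6),(0,0,255),1)
cv2.imwrite('pics/sock.png',im)
E
```

```text
Traceback (most recent call last):
TypeError: expected non-empty vector for x
```

```bash
sed -i 's/findContours(m,0,2)/findContours(m,0,1)/' board.py; cat > sock.py <<'E'
from board import *
def edges(c):
    r,P=board(c);ctr=np.array(r[0]);a=np.radians((r[2]+45)%90-45);ex=np.array([np.cos(a),np.sin(a)]);ey=np.array([-ex[1],ex[0]])
    q=(P-ctr)@np.c_[ex,ey];print(ctr,np.degrees(a))
    for nm,ax,s in(('x-',0,-1),('x+',0,1),('y-',1,-1),('y+',1,1)):
        lim=(74.2,94)[ax];o=1-ax
        k=(abs(q[:,ax]-s*lim)<3)&(abs(q[:,o])<(94,74)[ax]*.9)
        if k.sum()>9:
            pf=np.polyfit(q[k,o],q[k,ax],1);print(nm,k.sum(),np.round([np.degrees(np.arctan(pf[0])),pf[1]],2))
def rect(c,z,cx,cy,w,h,s=6):
    X,Y=np.meshgrid(np.arange(-w/2,w/2,1/s)+cx,np.arange(h/2,-h/2,-1/s)+cy)
    W=np.array(c['world_to_cam']);p=np.stack([X,Y,0*X+z],-1)@W[:3,:3].T+W[:3,3];p=p@np.array(c['K']).T
    im=cv2.remap(c['frame'],(p[...,0]/p[...,2]).astype(np.float32),(p[...,1]/p[...,2]).astype(np.float32),1)
    for i in range(-w//2,w//2+1,10):cv2.line(im,(int((i+w/2)*s),0),(int((i+w/2)*s),8 if i else 18),(0,0,255),1)
    for i in range(-h//2,h//2+1,10):cv2.line(im,(0,int((h/2-i)*s)),(8 if i else 18,int((h/2-i)*s)),(0,0,255),1)
    return im
E
python3 - <<'E'
from sock import *
import pickle
c=pickle.load(open('c0.pkl','rb'))['wrist'];edges(c)
cv2.imwrite('pics/sock.png',rect(c,38,575,46,80,80))
E
```

```text
[550.159729    47.09049988] -2.1557998657226562
x- 159 [ -0.16 -73.93]
x+ 157 [ 0.12 73.52]
y- 113 [ -0.17 -93.34]
y+ 130 [-9.000e-02  9.358e+01]
```

View pics/sock.png

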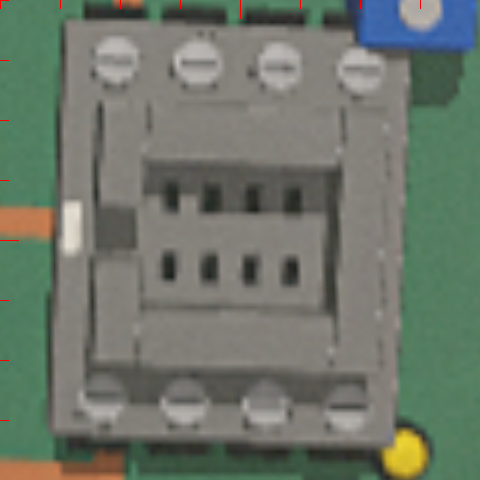

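Recess edges in the rectified view span u≈143–338 and v≈160–308, so its centre is about (575.0, 46.5). That agrees with the board-derived position of (574.9, 46.2), and the yaw is −2.2°. I'll carry the relay over.

Request:
servo_tool --pt "0.1 0.16 0" --pt "0.1 0.16 0" --pt "0.1 0.16 0" --pt "0.1 0.16 0" --pt "0.1 0.16 0" --pt "0.1 0.16 0" --pt "0.0475 0.0335 0" --pt "0 0 0" --spin '[0,0,0,0,0,0,0,0]'

```text
time: 7.2
tool_pos: [574.7, 46.4, 98.4]
tcp_rot: [-3.141, 0.001, -0.04]
contact_force: [0.4, -0.2, -1.2]
grip_width: 27.9
finger_force: 30.0
```

Request:
servo_tool --pt "0 0 0.03" --pt "0 0 0.03" --pt "0 0 0.03" --pt "0 0 0" --pt "0 0 0" --pt "0 0 0" --pt "0 0 0" --pt "0 0 0" --spin '[0,0,0,0,0,0,0,0]'

```text
time: 8.2
tool_pos: [574.7, 46.4, 80.9]
tcp_rot: [-3.142, -0.0, -0.039]
contact_force: [-0.8, 0.2, -0.5]
grip_width: 28.0
finger_force: 30.0
```

```bash
python3 - <<'E'
from h import *
o=monitor.get_obs();print({k:np.round(o[k],2) for k in('time','tool_pos','tcp_rot','contact_force')})
im=[]
for n,(u,v) in dict(scene=(303,246),side=(335,250),wrist=(320,320)).items():
    c=cap(n);p=(575,46.5,45);u,v=proj(c,p).astype(int);print(n,u,v)
    v=min(v,430);w=28 if n!='wrist' else 100
    im.append(cv2.resize(c['frame'][v-w:v+w,u-w:u+w],(265,265)))
cv2.imwrite('pics/ins.png',np.hstack(im))
E
```

```text
{'time': np.float64(8.2), 'tool_pos': array([574.68,  46.35,  80.87]), 'tcp_rot': array([-3.14, -0.  , -0.04]), 'contact_force': array([-0.84,  0.18, -0.49])}
scene 305 240
side 334 243
wrist 322 269
```

View pics/ins.png

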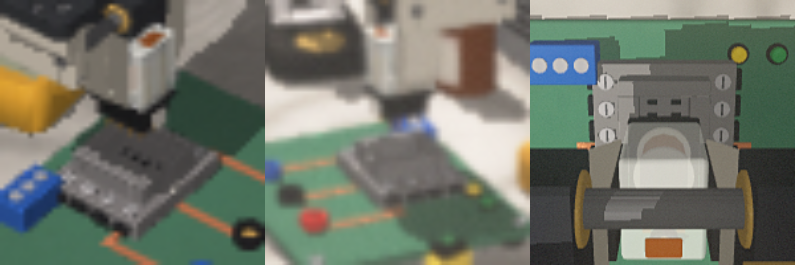

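The relay hangs upright over the socket, about 20 mm above it, with its key side toward −x. I'll descend while watching the force.

Request:
servo_tool --pt "0 0 0.04" --pt "0 0 0.04" --pt "0 0 0.02" --pt "0 0 0.01" --pt "0 0 0.01" --pt "0 0 0" --pt "0 0 0" --pt "0 0 0" --spin '[0,0,0,0,0,0,0,0]'

```text
time: 9.35
tool_pos: [574.7, 46.4, 56.9]
tcp_rot: [3.142, -0.0, -0.039]
contact_force: [-0.1, -0.1, -0.6]
grip_width: 28.0
finger_force: 30.0
```

Request:
servo_tool --pt "0 0 0.01" --pt "0 0 0.01" --pt "0 0 0.01" --pt "0 0 0" --pt "0 0 0" --pt "0 0 0" --pt "0 0 0" --pt "0 0 0" --spin '[0,0,0,0,0,0,0,0]'

```text
time: 10.35
tool_pos: [574.7, 46.4, 50.8]
tcp_rot: [3.142, -0.0, -0.039]
contact_force: [0.1, 0.5, -1.1]
grip_width: 27.6
finger_force: 30.0
```

No contact force so far. I'll lower the last 4 mm.

Request:
servo_tool --pt "0 0 0.01" --pt "0 0 0.005" --pt "0 0 0.005" --pt "0 0 0" --pt "0 0 0" --pt "0 0 0" --pt "0 0 0" --pt "0 0 0" --spin '[0,0,0,0,0,0,0,0]'

```text
time: 11.35
tool_pos: [574.6, 46.4, 46.7]
tcp_rot: [3.142, -0.0, -0.039]
contact_force: [0.3, -0.1, -0.9]
grip_width: 27.9
finger_force: 30.0
```

Request:
servo_tool --pt "0 0 0.005" --pt "0 0 0" --pt "0 0 0" --pt "0 0 0" --pt "0 0 0" --pt "0 0 0" --pt "0 0 0" --pt "0 0 0" --spin '[0,0,0,0,0,0,0,0]'

```text
time: 12.35
tool_pos: [574.7, 46.4, 46.7]
tcp_rot: [3.142, -0.001, -0.039]
contact_force: [-2.7, -0.6, 6.7]
grip_width: 27.7
finger_force: 30.0
```

Contact came at TCP z 46.7, exactly as predicted for a fully seated relay. I'll release it and lift.

Request:
servo_tool --pt "0 0 0" --pt "0 0 0" --pt "0 0 0" --pt "0 0 -0.06" --pt "0 0 -0.2" --pt "0 0 -0.2" --pt "0 0 -0.25" --pt "0 0 -0.2" --spin '[0,0,0,0,0,0,0,0]' --hand 1

```text
time: 13.35
tool_pos: [574.8, 46.4, 230.9]
tcp_rot: [3.142, -0.003, -0.039]
contact_force: [1.2, -0.6, 0.4]
grip_width: 91.6
finger_force: 0.0
```

```bash
python3 - <<'E'
from h import *
import pickle
d=pickle.load(open('c0.pkl','rb'))
o=[]
for n,(u,v) in dict(scene=(411,185),side=(345,285)).items():
    c=d[n];h=cv2.cvtColor(c['frame'],cv2.COLOR_BGR2HSV);m=cv2.inRange(h,(18,120,90),(35,255,255))
    k=np.zeros_like(m);k[v-25:v+25,u-15:u+15]=255
    p=np.argwhere(m&k)[:,::-1];print(n,len(p),p.min(0),p.max(0))
    # guard: bottom-most yellow rows; top: topmost
    for q in(p[p[:,1]>=p[:,1].max()-1].mean(0),p[p[:,1]<=p[:,1].min()+1].mean(0)):o.append((c,q))
W=[ray(c,*q) for c,q in o]
for a,b in((0,2),(1,3)):
    (p,u),(q,v)=W[a],W[b];s=np.linalg.lstsq(np.c_[u,-v],q-p,rcond=None)[0];print((p+u*s[0]).round(1),(q+v*s[1]).round(1))
E
```

```text
scene 142 [406 171] [417 194]
side 248 [339 268] [349 298]
[ 446.  -270.9   61.5] [ 445.9 -270.9   61.4]
[ 447.4 -269.5  130.9] [ 448.6 -269.6  131.8]
```

Request:
servo_tool --pt "-0.12 0.2 0" --pt "-0.12 0.2 0" --pt "-0.12 0.2 0" --pt "-0.12 0.2 0" --pt "-0.12 0.2 0" --pt "-0.12 0.2 0" --pt "-0.12 0.2 0" --pt "-0.1 0.2 0" --spin '[0,0,0,0,0,0,0,0]'

```text
time: 14.35
tool_pos: [373.2, -267.2, 228.7]
tcp_rot: [3.141, -0.001, -0.039]
contact_force: [0.3, -0.7, 0.1]
grip_width: 91.8
finger_force: 0.0
```

Request:
servo_tool --pt "0 0 0" --pt "0 0 0" --pt "0 0 0" --pt "0 0 0" --pt "0 0 0" --pt "0 0 0" --pt "0 0 0" --pt "0 0 0" --spin '[0,0,0,0,0,0,0,0]'

```text
time: 15.35
tool_pos: [374.2, -266.0, 227.7]
tcp_rot: [-3.142, -0.0, -0.039]
contact_force: [-0.5, -0.4, 0.7]
grip_width: 91.9
finger_force: 0.0
```

```bash
python3 - <<'E'
from h import *
import pickle
d={n:cap(n) for n in('wrist','scene')};pickle.dump(d,open('c3.pkl','wb'))
c=d['wrist'];u,v=proj(c,(447,-270,134)).astype(int);print(u,v)
u=max(u,70);v=max(v,70)
a=c['frame'][v-70:v+70,u-70:u+70];e=d['scene']['frame'];s,t=proj(d['scene'],(575,46,60)).astype(int)
e=e[t-28:t+28,s-28:s+28]
cv2.imwrite('pics/pr.png',np.hstack([cv2.resize(a,(500,500),interpolation=0),cv2.resize(e,(300,300)).copy() if 0 else cv2.copyMakeBorder(cv2.resize(e,(300,300)),0,200,0,0,0)]))
E
```

```text
324 148
```

View pics/pr.png

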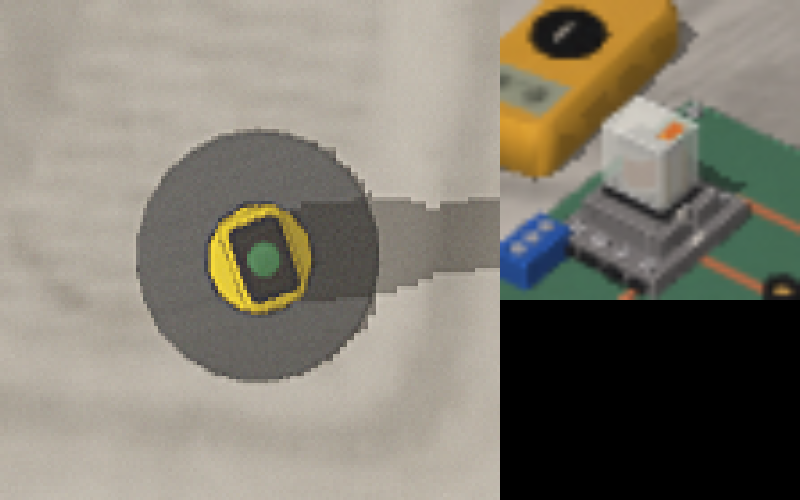

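The relay is home in the socket. The probe cap is a black rectangle at about (326,150) full-frame, with its long side about 20° off image vertical. I'll measure its yaw and centre.

```bash
python3 - <<'E'
from h import *
import pickle
c=pickle.load(open('c3.pkl','rb'))['wrist'];f=c['frame'];h=cv2.cvtColor(f,cv2.COLOR_BGR2HSV)
u,v=324,148;x0,y0=u-70,v-70
def big(m):
    cs,_=cv2.findContours(m,0,1);return max(cs,key=cv2.contourArea)
roi=np.zeros(f.shape[:2],np.uint8);roi[v-18:v+18,u-20:u+20]=255
ye=cv2.inRange(h,(18,100,70),(35,255,255))&roi
k=big(ye);(ce,rad)=cv2.minEnclosingCircle(k);print('guard',ce,rad,onz(c,*ce,70).round(1))
hull=np.zeros_like(ye);cv2.drawContours(hull,[cv2.convexHull(k)],-1,255,-1);hull=cv2.erode(hull,np.ones((3,3)))
cap_=hull&~cv2.inRange(h,(18,100,50),(35,255,255))
k=big(cap_);P=np.array([onz(c,*p[0],142)[:2] for p in k],np.float32)
r=cv2.minAreaRect(P);print('cap',cv2.minAreaRect(k),r);B=cv2.boxPoints(r)
e=[B[1]-B[0],B[2]-B[1]];e=max(e,key=np.linalg.norm);print('long dir deg',np.degrees(np.arctan2(e[1],e[0])))
g=cv2.inRange(h,(50,80,50),(90,255,255))&roi;p=np.argwhere(g)[:,::-1];print('green',onz(c,*p.mean(0),142).round(1))
d=np.array(c['world_to_cam']);print(ray(c,0,0)[0])
E
```

```text
guard (326.5, 149.89999389648438) 15.305659294128418 [ 446.3 -272.5   70. ]
cap ((327.29998779296875, 149.89999389648438), (22.135942459106445, 14.546476364135742), 71.56504821777344) ((446.1485595703125, -272.1513366699219), (15.247883796691895, 10.29003620147705), 17.390207290649414)
long dir deg 17.390226
green [ 446.3 -272.1  142. ]
[ 446.1766831  -268.51838415  386.11479566]
```

Request:
servo_tool --pt "0.12 0.006 0" --pt "0.12 0.006 0" --pt "0.121 0.005 0" --pt "0 0 0" --pt "0 0 0" --pt "0 0 0" --pt "0 0 0" --pt "0 0 0" --spin '[0,0,0,0,-0.1,-0.1,0,0]'

```text
time: 16.45
tool_pos: [445.8, -272.2, 227.8]
tcp_rot: [3.142, 0.0, 0.272]
contact_force: [-0.1, -0.1, -0.5]
grip_width: 92.0
finger_force: 0.0
```

Request:
servo_tool --pt "0 0 0.1" --pt "0 0 0.1" --pt "0 0 0.1" --pt "0 0 0.1" --pt "0 0 0.1" --pt "0 0 0.1" --pt "0 0 0.09" --pt "0 0 0" --spin '[0,0,0,0,0,0,0,0]'

```text
time: 17.45
tool_pos: [445.4, -271.7, 88.7]
tcp_rot: [-3.139, 0.002, 0.273]
contact_force: [0.2, 0.3, -0.2]
grip_width: 91.9
finger_force: 0.0
```

Request:
servo_tool --pt "0 0 0" --pt "0 0 0" --pt "0 0 0" --pt "0 0 0" --pt "0 0 0" --pt "0 0 0" --pt "0 0 0" --pt "0 0 0" --spin '[0,0,0,0,0,0,0,0]' --hand -1

```text
time: 18.45
tool_pos: [446.2, -272.2, 89.7]
tcp_rot: [3.142, -0.0, 0.275]
contact_force: [0.1, -0.2, -0.1]
grip_width: 16.3
finger_force: 0.0
```

Request:
servo_tool --pt "0 0 0" --pt "0 0 0" --pt "0 0 0" --pt "0 0 0" --pt "0 0 0" --pt "0 0 0" --pt "0 0 0" --pt "0 0 0" --spin '[0,0,0,0,0,0,0,0]'

```text
time: 19.45
tool_pos: [446.2, -272.2, 89.7]
tcp_rot: [-3.142, -0.0, 0.275]
contact_force: [0.7, 0.3, -1.1]
grip_width: 13.9
finger_force: 30.0
```

Request:
servo_tool --pt "0 0 -0.03" --pt "0 0 -0.07" --pt "0 0 -0.07" --pt "0 0 -0.07" --pt "0 0 -0.07" --pt "0 0 -0.07" --pt "0 0 -0.07" --pt "0 0 0" --spin '[0,0,0,0,0,0,0,0]'

```text
time: 20.45
tool_pos: [446.7, -272.6, 181.0]
tcp_rot: [3.14, -0.001, 0.275]
contact_force: [-0.8, 0.6, 0.6]
grip_width: 13.9
finger_force: 30.0
```

```bash
cat > pr.py <<'E'
from h import *
import sys,pickle
def axis(save=None):
    "probe guard/top axis from scene+side, via yellow mask around predicted place"
    o=monitor.get_obs();t=o['tool_pos'];R=[];res={}
    for n in('scene','side'):
        c=cap(n);res[n]=c;h=cv2.cvtColor(c['frame'],cv2.COLOR_BGR2HSV);m=cv2.inRange(h,(18,120,80),(35,255,255))
        u,v=proj(c,t-[0,0,10]).astype(int);k=np.zeros_like(m);k[v-20:v+40,u-14:u+14]=255
        p=np.argwhere(m&k)[:,::-1];print(n,(u,v),len(p),p.min(0) if len(p) else '',p.max(0) if len(p) else '')
    pickle.dump(res,open('c4.pkl','wb'));return res
E
python3 - <<'E'
from pr import *
o=monitor.get_obs();print({k:np.round(o[k],2) for k in('time','tool_pos','tcp_rot','contact_force','joint_positions','grip_width','finger_force')})
axis()
E
```

```text
{'time': np.float64(20.45), 'tool_pos': array([ 446.73, -272.64,  180.99]), 'tcp_rot': array([ 3.14, -0.  ,  0.27]), 'contact_force': array([-0.77,  0.58,  0.56]), 'joint_positions': array([-0.69,  0.38,  1.6 ,  0.  ,  1.16,  0.6 ]), 'grip_width': np.float64(13.86), 'finger_force': np.float64(30.0)}
scene (np.int64(416), np.int64(158)) 64 [410 157] [419 180]
side (np.int64(344), np.int64(253)) 174 [339 233] [350 261]
```

The probe is held at 13.9 mm width with 30 N and is clear of the stand. I'll move it above the red test point.

Request:
servo_tool --pt "0.08 -0.16 0" --pt "0.08 -0.16 0" --pt "0.08 -0.16 0" --pt "0.08 -0.16 0" --pt "0.08 -0.16 0" --pt "0.08 -0.16 0" --pt "0.08 -0.16 0" --pt "0.076 -0.163 0" --spin '[0,0,0,0,0,0,0,0]'

```text
time: 21.55
tool_pos: [498.7, 10.5, 179.0]
tcp_rot: [-3.141, 0.001, 0.275]
contact_force: [0.2, 1.1, -1.3]
grip_width: 13.9
finger_force: 30.0
```

Request:
servo_tool --pt "0 0 0.1" --pt "0 0 0.1" --pt "0 0 0.08" --pt "0 0 0.04" --pt "0 0 0.03" --pt "0 0 0" --pt "0 0 0" --pt "0 0 0" --spin '[0,0,0,0,0,0,0,0]'

```text
time: 22.55
tool_pos: [499.3, 9.2, 110.2]
tcp_rot: [3.141, -0.001, 0.275]
contact_force: [0.3, 0.6, -1.0]
grip_width: 14.0
finger_force: 30.0
```

```bash
python3 - <<'E'
from h import *
o=monitor.get_obs();print({k:np.round(o[k],2) for k in('time','tool_pos','tcp_rot','contact_force','grip_width','finger_force')})
im=[]
for n in('scene','side'):
    c=cap(n);f=c['frame'];u,v=proj(c,(499,9.2,40)).astype(int)
    print(n,u,v,'pred tip',proj(c,o['tool_pos']-[0,0,79.7]).round(1),'contact',proj(c,(499,9.2,17)).round(1),'shroud top',proj(c,(499,9.2,22)).round(1))
    h=cv2.cvtColor(f,cv2.COLOR_BGR2HSV);m=cv2.inRange(h,(0,140,70),(8,255,255))|cv2.inRange(h,(172,140,70),(180,255,255))
    k=np.zeros_like(m);k[v-5:v+25,u-15:u+15]=255;p=np.argwhere(m&k)[:,::-1]
    if len(p):print(' red',len(p),p.mean(0).round(1),p.min(0),p.max(0))
    im.append(cv2.resize(f[v-30:v+26,u-28:u+28],(400,400),interpolation=0))
    print(' crop origin',u-28,v-30)
cv2.imwrite('pics/tip.png',np.hstack(im))
E
```

```text
{'time': np.float64(22.55), 'tool_pos': array([499.26,   9.23, 110.19]), 'tcp_rot': array([ 3.14, -0.  ,  0.27]), 'contact_force': array([ 0.32,  0.64, -0.97]), 'grip_width': np.float64(13.96), 'finger_force': np.float64(30.0)}
scene 339 245 pred tip [339.  248.5] contact [339.  252.6] shroud top [339.  251.1]
 red 29 [338.4 252.5] [335 250] [341 255]
 crop origin 311 215
side 315 254 pred tip [316.  257.7] contact [316.1 261.9] shroud top [316.  260.4]
 red 14 [315.9 260.9] [314 260] [318 262]
 crop origin 287 224
```

View pics/tip.png

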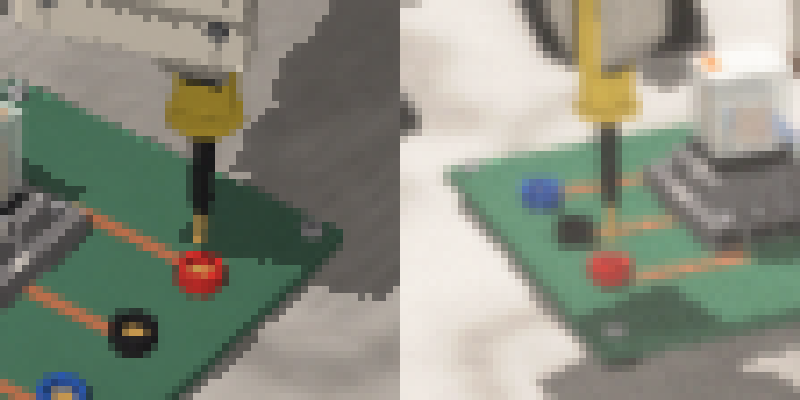

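In both views the tip is aligned with the centre of the red shroud: (201,240) over (201,272) in scene and (611,235) over (610,270) in side. I'll lower it slowly.

Request:
servo_tool --pt "0 0 0.02" --pt "0 0 0.02" --pt "0 0 0.02" --pt "0 0 0.01" --pt "0 0 0" --pt "0 0 0" --pt "0 0 0" --pt "0 0 0" --spin '[0,0,0,0,0,0,0,0]'

```text
time: 23.65
tool_pos: [499.0, 9.3, 95.8]
tcp_rot: [3.142, -0.0, 0.275]
contact_force: [-1.3, 0.8, 0.2]
grip_width: 13.9
finger_force: 30.0
```

```bash
cat > fz.py <<'E'
from h import *
z=[]
for i in range(8):
    cap('scene');o=monitor.get_obs();z.append([*o['contact_force'],o['tool_pos'][2]])
print(np.mean(z,0).round(2),np.std(z,0).round(2),o['time'])
E
python3 fz.py
```

```text
[-0.6   0.31  0.17 95.76] [0.3  0.55 0.5  0.01] 24.05
```

Request:
servo_tool --pt "0 0 0.005" --pt "0 0 0.005" --pt "0 0 0.005" --pt "0 0 0.005" --pt "0 0 0" --pt "0 0 0" --pt "0 0 0" --pt "0 0 0" --spin '[0,0,0,0,0,0,0,0]'

```text
time: 25.05
tool_pos: [499.0, 9.3, 91.8]
tcp_rot: [3.142, -0.0, 0.275]
contact_force: [-0.8, -0.3, 1.3]
grip_width: 13.8
finger_force: 30.0
```

```bash
python3 fz.py; python3 - <<'E'
from h import *
c=cap('scene')
for n in('scene','side'):
    c=cap(n);h=cv2.cvtColor(c['frame'],cv2.COLOR_BGR2HSV);m=cv2.inRange(h,(18,120,60),(35,255,255))
    u,v=proj(c,(499,9.2,72)).astype(int);k=np.zeros_like(m);k[v-10:v+14,u-8:u+8]=255
    p=np.argwhere(m&k)[:,::-1];b=p[:,1].max();q=p[p[:,1]>=b-1].mean(0)
    print(n,'guard bottom',q,'pred guard underside z=68',proj(c,(499,9.2,68)).round(1))
o=monitor.get_obs();print(o['tool_pos'].round(1),o['grip_width'].round(1),o['finger_force'])
E
```

```text
[-3.800e-01 -8.000e-02  1.390e+00  9.176e+01] [0.55 0.34 0.28 0.02] 25.45
scene guard bottom [339.36363636 239.27272727] pred guard underside z=68 [339.7 236.7]
side guard bottom [315.5        245.42857143] pred guard underside z=68 [315.7 245.6]Traceback (most recent call last):
  File "<stdin>", line 8, in <module>
AttributeError: 'float' object has no attribute 'round'
```

The force rose 1.2 N over 4 mm, which matches the spring rate, and the total is about 2 N at half travel. I'll hand in the job.

```bash
python3 -c "
from plant import workorder;print(workorder.close_job())"
```

```text
the job is handed in; nothing more can be done
None
```

The job is handed in with no verdict returned: the relay is home in the socket and released, and the probe is held upright on the red contact, pressed in by about 5 mm at roughly 2 N.

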